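# Stroke shut the flip lids of a component rack

## Task

The hardware is sorted and the rack of small flip-lid boxes is to be closed up: run your fingertips lightly along the top of one row and then the other, each time starting from the hinge side of its lids, so that they fold over one after another and in the end every lid in both rows lies flat shut. Only stroke the lids: do not press hard, do not shove the rack out of its place, lift or tip it, and leave the things lying round it alone.

Things in the scene. Friction and masses are not known exactly. Their poses are not given: they have to be found in the camera images.
- rack: loose rack, 134 (x) by 170 mm (y), 1.4 to 2.1 kg: low steel base with two rows of three white boxes with flip lids. Origin: centre of its underside, on the desk; z up; y runs along the rows, roughly to the robot's left. Near row at x = -34, far row at x = +34 mm; box centres at y = -54, 0, 54 mm. Shut lids form a flat top 39 mm above the desk, upright lids reach 87 mm. 7 N sideways slides it.
- near_row_start (a point): point at shut-lid height (39 mm above the desk) on the centre line of the row nearer the robot, at its left (+y) end, at the first lid's hinge: rack frame (-34, 78.5, 39) mm. The near row's lids are hinged on the side facing this end, and a stroke from here to near_row_end folds them shut.
- near_row_end (a point): the other, right end of the near row: rack frame (-34, -81.5, 39) mm, beyond the free edge of the row's last lid.
- far_row_start (a point): the same for the far row, whose lids are hung the other way round: its right (-y) end, rack frame (34, -78.5, 39) mm, at its first lid's hinge. A stroke from here to far_row_end folds the far row shut.
- far_row_end (a point): the other, left end of the far row: rack frame (34, 81.5, 39) mm.
- near_lid_1 (a joint): angle of the near row's first lid (at near_row_start): 0 = flat shut, 1.57 = upright, 1.75 rad = open to its stop. Lids are 50 mm wide, 48.5 mm long, 3 mm thick, white frame with clear window, hinge axis 37.5 mm above the desk across the row.
- near_lid_2 (a joint): second lid of the near row, same meaning; may be nearly or fully shut already. All hinges are stiff (0.005 N m): a lid stays at whatever angle it is left and does not fall shut, so the fingertips must pass close over the shut tops (0 to 3 mm) to fold it right down.
- near_lid_3 (a joint): third lid of the near row (at near_row_end), same meaning
- far_lid_1 (a joint): first lid of the far row (at far_row_start), same meaning
- far_lid_2 (a joint): second lid of the far row, same meaning; may be nearly or fully shut already
- far_lid_3 (a joint): third lid of the far row (at far_row_end), same meaning
- tweezers: steel tweezers, 128 x 12 x 9 mm, lying loose on the robot's side of the rack; leave alone. Origin: centre of the underside
- screwdriver: small red-handled screwdriver, 160 x 26 x 27 mm, lying loose to the right of the rack; leave alone. Origin: centre of the underside
- eraser: eraser in a card sleeve, 53 x 20 x 11 mm, lying behind the rack; leave alone. Origin: centre of the underside
- tape_roll: roll of masking tape, 104 mm across, 25 mm high, lying flat to the right, beside the large tray; leave alone. Origin: centre of the underside

How it is judged (in metres and radians):
On the way, in this order (a step that is already met when the one before it is completed fails the run):
1. a row is being stroked from its start: its first lid is folded down while its last lid still stands open (((value of joint near_lid_1 below 0.35 rad and value of joint near_lid_3 above 0.5 rad) or (value of joint far_lid_1 below 0.35 rad and value of joint far_lid_3 above 0.5 rad))), for 0.1 s.
2. with that row folded down, the other row is stroked from its start in the same way (((value of joint each of near_lid_1, near_lid_2, near_lid_3, far_lid_1 below 0.35 rad and value of joint far_lid_3 above 0.5 rad) or (value of joint each of far_lid_1, far_lid_2, far_lid_3, near_lid_1 below 0.35 rad and value of joint near_lid_3 above 0.5 rad))), for 0.1 s.
At the end, for the whole second after the job is handed in: all six lids are shut to within 0.09 rad (about 4 mm at the lip), and the rack stands level and at rest on the desk within 15 mm of where it was (value of joint each of near_lid_1, near_lid_2, near_lid_3, far_lid_1, far_lid_2, far_lid_3 below 0.09 rad and distance of rack from where it was at the start of the episode below 0.015 m and linear speed of rack below 0.01 m/s and height (world z) of rack below 0.005 m and angle between rack's own z axis and vertical below 0.03 rad); the robot touches nothing.
It fails at once if the fingers press on the rack or its lids with more than 20 N (contact force between the fingers and rack above 20 N).
It fails at once if the rack is lifted or tipped (height (world z) of rack above 0.01 m or angle between rack's own z axis and vertical above 0.1 rad).
It fails at once if the rack is shoved more than 25 mm (distance of rack from where it was at the start of the episode above 0.025 m).
It fails at once if one of the things lying round the rack is moved more than 30 mm (distance of any of tweezers, screwdriver, tape_roll, eraser from where it was at the start of the episode above 0.03 m).
It also fails if it takes over 45 s, if anything falls off the work surface, if the arm or the gripper's body presses on something with over 40 N, if the wrist force passes 120 N, or if a joint passes its speed limit or range.

## Robot

A 7-joint arm with a two-finger parallel gripper is mounted at the origin on a cart in front of the work surface, level with it; the furniture and walls round the work are solid. World frame = base frame: x ahead of the robot, y to its left, z up, the work surface at z = 0. Lengths are in mm, angles in rad, forces in N, time in s.
With the tool pointing down it reaches from about 400 to 875 mm from the base axis. Payload 4.4 kg.
Tool frame: the origin (TCP) lies where the fingers leave the gripper's body, on its centre line; the fingertips stand 73 mm ahead of it and the grasp point (between the pads) lies 54 mm ahead of it; z points along the fingers, y is the line along which they close (so a half turn about z gives the same grasp; the last joint's range is limited). The gripper opens to 85 mm and grips with 20 to 120 N. Pads are 22 mm wide; open, the fingers measure 114 mm over their backs; the gripper's body (76 mm by 85 mm) begins 54 mm behind the grasp point. The pads swing forward as they close: fully open they stand 13 mm farther back than shut.
Start: joints at [1.169, 0.628, 0.038, 1.517, -0.027, 0.996, -0.02], TCP at [214.216, -613.7, 303.913] pointing down, gripper open.
Joint ranges: [-3.06, 3.06], [-0.37, 2.12], [-1.25, 1.32], [0.18, 2.47], [-1.1, 4.24], [0.23, 1.98], [-2.94, 2.94]. Speed limits (rad/s): [2.57, 2.57, 3.14, 3.14, 3.14, 3.14, 3.14].

## Interface

Orientations are given as [roll, pitch, yaw] about the fixed x, y, z axes, in that order (R = Rz(yaw) Ry(pitch) Rx(roll)).
In Python, from cell import ctrl gives the robot as it stands.
- The arm moves only by the tool send_rows, never from a script. Its argument "rows" is a list that holds one entry, the list of rows, each a list of 6 numbers: the shift along the tool's x, y, z in cm, then the turn, a rotation vector about the tool's x, y, z in rad. In form: [[[tx, ty, tz, wx, wy, wz], ...]]. A call has 1 to 10 rows; each row is the pose to reach, as a shift and turn from the pose commanded when the call began, along the tool's axes at that moment; what a row does not reach only later rows make up. A row lasts 1/10 s, in which the tool goes at most 50 mm and 8.59 degrees, less where a joint would pass 70% of its speed; a pose out of reach is approached as far as the arm can. A call with a gripper value outside its range is refused whole. "grip" is the closure in counts, from 0 (fully open) to 255 (shut), set as the call begins (left out, the last holds). The fingers move at their own pace and stop on an object; the grip force is fixed at half the most. Time passes only in rows, so rows that repeat a pose let the fingers close. It gives the time, the measured TCP pose, the force, the opening and the grip force at its end, in the units of the state.
- ctrl.read_state(): the state, without advancing time (a new reading comes with each control period).
- ctrl.get_image(name): name is "scene" or "top" or "wrist"; returns a dict with "pixels" (400x640x3 uint8, red, green, blue), "fx", "fy", "cx", "cy" (pixels), "extrinsics" (4x4, takes a point from camera to world coordinates); the wrist camera has in their place "mount" (4x4, takes a point from camera to tool coordinates, whose origin is the TCP and whose axes are the flange's). Camera axes: x right, y up, looking along -z (the intrinsics and any distortion apply to the point x, -y, -z); pixel columns grow to the right and rows downward; lengths in mm; the calibration is good to about 2 mm. The wrist camera is an equidistant fisheye: a pixel r from the principal point sees the ray r / f radians off the axis. A picture is of the moment at which its call begins: read the wrist's pose just before it. There is no depth.
- ctrl.finish_job(): hands the job in; it is judged then, once.
The state is a dict: "clock": time; "qpos": joint angles; "qd": joint speeds; "tau": joint torques, N m; "eef_pos": TCP position; "tool_rot": TCP orientation; "force": force on the tool from outside, world axes, zero at the start; "torque": the same for the moment, N m; "width": finger opening in mm; "gripper_force": force on a finger pad.
Only numpy, scipy, OpenCV 4.12 (cv2) and the standard library are available. Lean on these libraries where they do the work, as an engineer would, in place of code of your own. Each camera call takes 0.05 s, during which the arm holds its last target. There are 200 camera calls.

## Working session

There is one attempt and no reset: what is moved stays moved. The work goes in short steps, Python scripts to look and compute and a tool call to move; the robot and the scene stay as the last step left them, time stands still between calls to the robot, and variables do not carry over. Pictures are saved under pics/ and viewed, at most 10 in all, crops included, and the job is handed in when it is done.

Besides the shell and the picture viewer there is one more tool, called after "Request:" as a command line: name --argument value ..., lists and objects as JSON in quotes. send_rows: Moves the arm, as the interface text tells. Its arguments: {"type":"object","properties":{"rows":{"type":"array","items":{"type":"array","items":{"type":"array","items":{"type":"number"}}}},"grip":{"type":"number"}},"required":["rows"]}

```bash
mkdir -p pics; python3 - <<'E'
from cell import ctrl
import cv2,numpy as np
s=ctrl.read_state();print({k:np.round(v,3).tolist() for k,v in s.items()})
for n in("top","scene"):
    i=ctrl.get_image(n);cv2.imwrite(f"pics/{n}0.png",i["pixels"][:,:,::-1]);print(n,i["fx"],i["fy"],i["cx"],i["cy"],i.keys());print(np.round(i["extrinsics"],3).tolist())
E
```

```text
{'clock': 0.0, 'qpos': [1.169, 0.629, 0.038, 1.518, -0.027, 0.996, -0.02], 'qd': [-0.001, -0.001, -0.0, -0.001, 0.001, 0.003, -0.0], 'tau': [-0.0, -56.339, 1.226, -19.345, 0.011, 0.011, -0.0], 'eef_pos': [214.1, -613.213, 303.004], 'tool_rot': [-3.14, -0.0, 0.336], 'force': [0.665, -0.66, 0.142], 'torque': [-0.024, 0.012, -0.014], 'gripper_force': 0.0, 'width': 85.423}
top 511.2293702638001 511.2293702638001 321.42740840610753 204.81129718752032 dict_keys(['pixels', 'fx', 'fy', 'cx', 'cy', 'extrinsics'])
[[0.035, 0.975, -0.22, 321.221], [-0.999, 0.034, -0.007, 128.994], [0.0, 0.221, 0.975, 1038.227], [0.0, 0.0, 0.0, 1.0]]
scene 504.8607686280653 504.8607686280653 323.85732010692817 198.70708858986026 dict_keys(['pixels', 'fx', 'fy', 'cx', 'cy', 'extrinsics'])
[[0.807, 0.245, -0.538, 22.587], [-0.591, 0.359, -0.723, -563.738], [0.016, 0.901, 0.434, 454.632], [0.0, 0.0, 0.0, 1.0]]
```

View pics/top0.png

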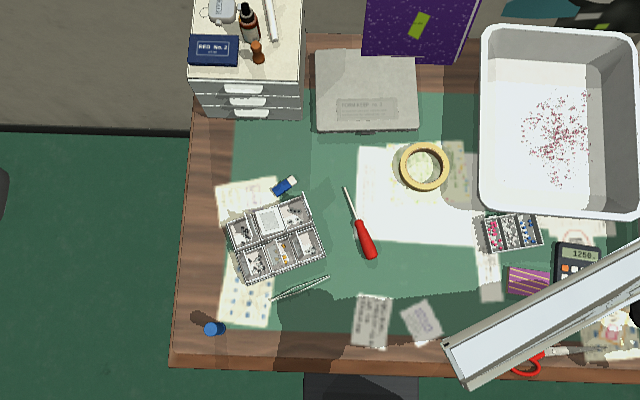

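View pics/scene0.png

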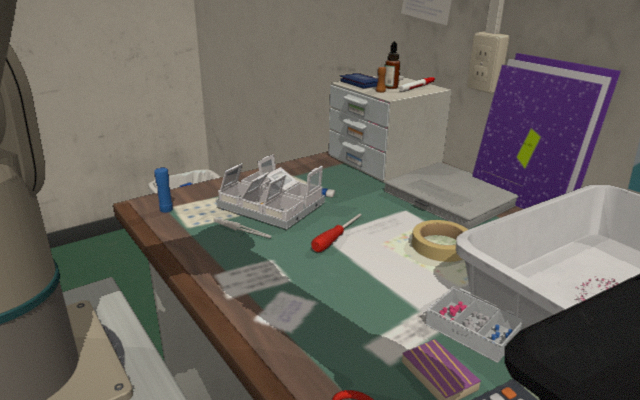

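The top view shows the rack at about (275,238), tweezers (300,290), screwdriver (360,225), eraser (285,185) and tape (423,167). There is also an unexplained long bar at lower right, from (450,360) to (640,250). The scene view shows the rack's lids standing near (270,190).

```bash
python3 - <<'E'
from cell import ctrl
import cv2,numpy as np
t=cv2.imread("pics/top0.png")[180:310,210:340];s=cv2.imread("pics/scene0.png")[145:245,205:345]
a=cv2.resize(t,(600,600),interpolation=cv2.INTER_CUBIC);cv2.imwrite("pics/tc.png",a)
b=cv2.resize(s,(798,570),interpolation=cv2.INTER_CUBIC);cv2.imwrite("pics/sc.png",b)
i=ctrl.get_image("wrist");cv2.imwrite("pics/w0.png",i["pixels"][:,:,::-1]);print(i["fx"],i["cx"],i["cy"],np.round(i["mount"],3).tolist())
E
```

```text
309.70691628693146 317.40036158693243 198.33033177233247 [[-0.001, 0.947, 0.321, 82.758], [1.0, 0.0, 0.001, 0.409], [0.001, 0.321, -0.947, -69.528], [0.0, 0.0, 0.0, 1.0]]
```

View pics/tc.png

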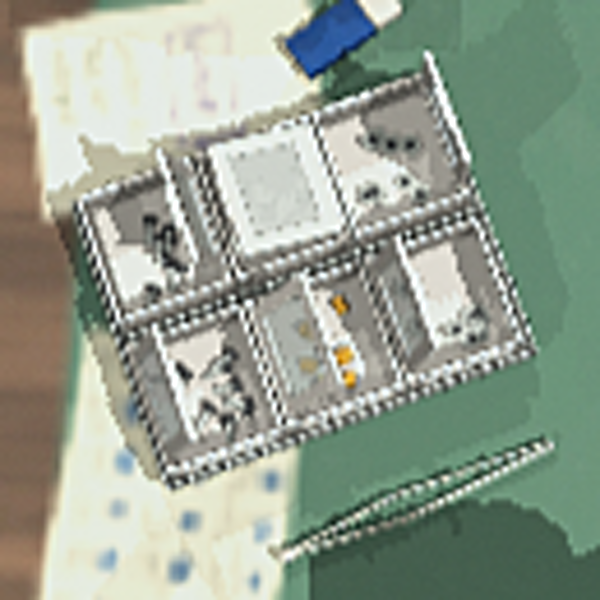

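View pics/sc.png

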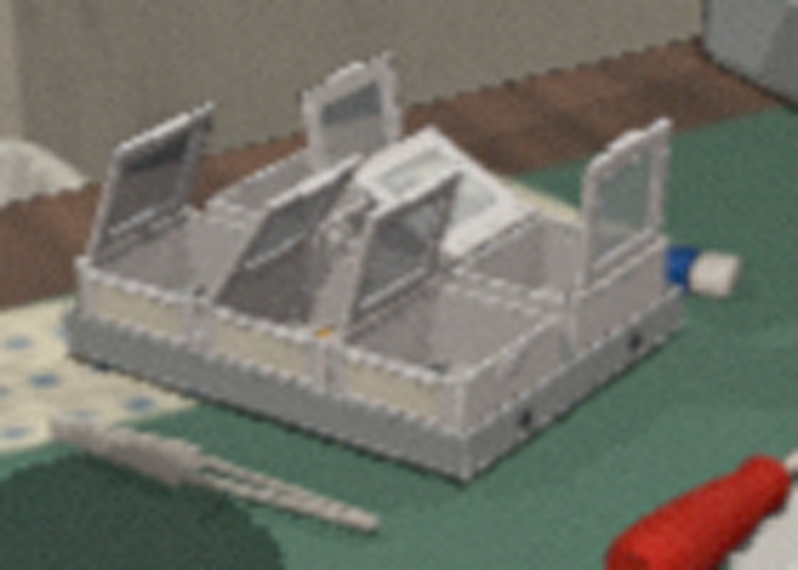

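View pics/w0.png

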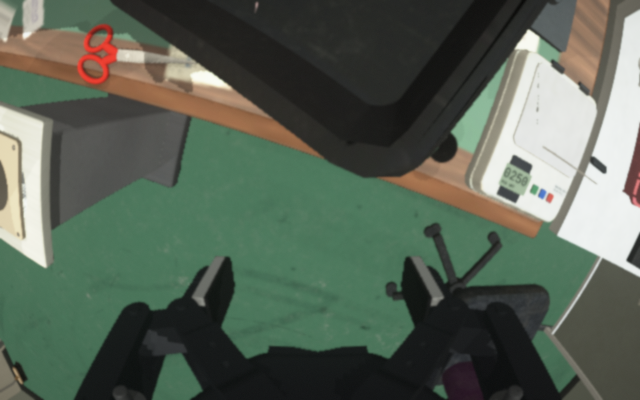

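```bash
cat > h.py <<'E'
import numpy as np,cv2
from scipy.optimize import least_squares
from scipy.spatial.transform import Rotation as R
K={'top':(511.229,321.427,204.811,np.array([[0.035,0.975,-0.22,321.221],[-0.999,0.034,-0.007,128.994],[0,0.221,0.975,1038.227]])),
'scene':(504.861,323.857,198.707,np.array([[0.807,0.245,-0.538,22.587],[-0.591,0.359,-0.723,-563.738],[0.016,0.901,0.434,454.632]]))}
def proj(c,P):
    f,cx,cy,E=K[c];p=(np.atleast_2d(P)-E[:,3])@E[:,:3];return np.c_[cx-f*p[:,0]/p[:,2],cy+f*p[:,1]/p[:,2]]
def tri(*ob):
    r=least_squares(lambda X:np.concatenate([proj(c,X)[0]-uv for c,uv in ob]),[400,0,50]);return r.x,np.abs(r.fun).max()
E
python3 - <<'E'
from h import *
T=lambda u,v:np.array([210+u/4.615,180+v/4.615]);S=lambda u,v:np.array([205+u/5.7,145+v/5.7])
C={'LF':(1,1),'LN':(-1,1),'RN':(-1,-1),'RF':(1,-1)}
ob=[('top','LF',T(82,205)),('top','LN',T(175,483)),('top','RN',T(533,353)),('scene','LN',S(80,263)),('scene','RN',S(463,383)),('scene','RF',S(667,240))]
def P(p,k,h): 
    sx,sy=C[k];c,s=np.cos(p[2]),np.sin(p[2]);a,b=sx*p[3],sy*p[4];return [p[0]+c*a-s*b,p[1]+s*a+c*b,h]
def res(p):
    b=[('LN',S(70,350)),('RN',S(463,482)),('RF',S(682,300))]
    q=[p[0],p[1],p[2],67,85]
    return np.concatenate([proj(c,P(p,k,p[5]))[0]-uv for c,k,uv in ob]+[proj('scene',P(q,k,0))[0]-uv for k,uv in b])
r=least_squares(res,[450,200,-.2,60,80,37]);print(r.x.round(3));print(r.fun.round(1).reshape(-1,2).tolist())
print(np.sqrt(np.diag(np.linalg.inv(r.jac.T@r.jac))))
for n,a,b in [('barcorner',(445,348),(508,350)),('screw tip',(345,188),(361,215)),('screw handle end',(372,259),(315,248)),('eraser',(285,186),(327,192))]:print(n,tri(('top',a),('scene',b)))
print('tweez',tri(('top',T(275,552)),('scene',S(60,430))),tri(('top',T(550,440)),('scene',S(375,525))))
# lid tips near1..3
q=r.x
for k,tr,xy in [('p',proj,0)]:
  c,s=np.cos(q[2]),np.sin(q[2])
  for n,a,b in [('near_start',-34,78.5),('near_end',-34,-81.5),('far_start',34,-78.5),('far_end',34,81.5)]:print(n,np.round([q[0]+c*a-s*b,q[1]+s*a+c*b],1))
E
```

```text
[4.78022e+02 2.26118e+02 4.10000e-01 6.47150e+01 7.97590e+01 3.58350e+01]
[[-1.4, -2.0], [0.4, -1.3], [-0.8, -3.1], [-1.7, 1.2], [-1.0, 0.1], [-0.4, 0.1], [-1.4, 2.1], [1.0, 1.3], [-0.5, 5.7]]
[0.85765499 1.08396734 0.00879346 1.05046047 0.89052745 1.39699498]
barcorner (array([ 449.24656221, -258.8870771 ,  -26.09899322]), np.float64(83.76547460042616))
screw tip (array([595.14503407,  87.90171317,   3.89983397]), np.float64(1.031921117752347))
screw handle end (array([447.02794357,  30.70608598,   9.94707844]), np.float64(0.5964410576733599))
eraser (array([599.12243288, 211.43408862,   3.31294453]), np.float64(3.182629146783597))
tweez (array([359.91178057, 233.49207674,  -0.50139027]), np.float64(0.6433688721094484)) (array([411.63340155, 116.06655598,   2.13357314]), np.float64(0.4150370114343218))
near_start [415.5 284.5]
near_end [479.4 137.8]
far_start [540.5 167.7]
far_end [476.7 314.4]
```

```bash
cat >> h.py <<'E'
MT=np.array([[-0.001,0.947,0.321,82.758],[1,0,0.001,0.409],[0.001,0.321,-0.947,-69.528]])
def wcam(pos,rpy):
    Rt=R.from_euler('xyz',rpy).as_matrix();return Rt@MT[:,:3],Rt@MT[:,3]+np.array(pos)
def wproj(cam,P):
    A,t=cam;p=(np.atleast_2d(P)-t)@A;x,y,z=p[:,0],-p[:,1],-p[:,2];r=np.hypot(x,y)+1e-9;th=np.arctan2(r,z)*309.707
    return np.c_[317.4+th*x/r,198.33+th*y/r]
def ray(c,uv):
    f,cx,cy,E=K[c];d=E[:,:3]@np.array([(uv[0]-cx)/f,-(uv[1]-cy)/f,-1]);return E[:,3],d/np.linalg.norm(d)
def wray(cam,uv):
    u,v=uv[0]-317.4,uv[1]-198.33;r=np.hypot(u,v)+1e-9;a=r/309.707
    return cam[1],cam[0]@np.array([np.sin(a)*u/r,-np.sin(a)*v/r,-np.cos(a)])
def meet(*rs):
    A=sum(np.eye(3)-np.outer(d,d) for o,d in rs);b=sum((np.eye(3)-np.outer(d,d))@o for o,d in rs);X=np.linalg.solve(A,b)
    return X.round(1),[round(float(np.linalg.norm(np.cross(X-o,d))),1) for o,d in rs]
E
python3 - <<'E'
from h import *
w=wcam([214.1,-613.2,303],[-3.14,0,.336])
print('cam',w[1])
for uv in [(395,105),(370,175),(320,155),(440,150),(115,0),(545,0)]:
    o,d=wray(w,uv);print(uv,'z0',(o-d*o[2]/d[2]).round(0),'z200',(o+d*(200-o[2])/d[2]).round(0))
for uv in [(445,348),(465,388),(640,240)]:
    o,d=ray('top',uv);print('top',uv,'z0',(o-d*o[2]/d[2]).round(0),'z300',(o+d*(300-o[2])/d[2]).round(0),'z600',(o+d*(600-o[2])/d[2]).round(0))
o,d=ray('scene',(508,350));print('scene z0',(o-d*o[2]/d[2]).round(0),'z200',(o+d*(200-o[2])/d[2]).round(0),'z300',(o+d*(300-o[2])/d[2]).round(0))
print(meet(wray(w,(370,175)),ray('scene',(508,350))),meet(wray(w,(370,175)),ray('top',(465,388))),meet(ray('scene',(508,350)),ray('top',(465,388))))
E
```

```text
cam [ 292.40162414 -586.40424766  372.52726042]
(395, 105) z0 [ 316. -676.    0.] z200 [ 303. -628.  200.]
(370, 175) z0 [ 224. -679.    0.] z200 [ 261. -629.  200.]
(320, 155) z0 [ 227. -612.    0.] z200 [ 262. -598.  200.]
(440, 150) z0 [ 286. -754.    0.] z200 [ 290. -664.  200.]
(115, 0) z0 [ 354. -268.    0.] z200 [ 321. -439.  200.]
(545, 0) z0 [ 566. -838.    0.] z200 [ 419. -703.  200.]
top (445, 348) z0 [ 277. -115.    0.] z300 [289. -45. 300.] z600 [302.  26. 600.]
top (465, 388) z0 [ 203. -152.    0.] z300 [238. -71. 300.] z600 [272.  10. 600.]
top (640, 240) z0 [ 504. -519.    0.] z300 [ 451. -332.  300.] z600 [ 399. -144.  600.]
scene z0 [ 517. -303.   -0.] z200 [ 299. -418.  200.] z300 [ 191. -475.  300.]
(array([ 239.1, -536.8,  302.5]), [77.8, 77.8]) (array([ -142.2, -1041.8, -2405.3]), [238.4, 238.4]) (array([ 297.4, -252.8,  100.2]), [150.0, 150.0])
```

Request:
send_rows --rows '[[[0,0,-4,0.0,0,0],[0,0,-8,0.1,0,0],[0,0,-12,0.25,0,0],[0,0,-12,0.4,0,0],[0,0,-12,0.55,0,0],[0,0,-12,0.7,0,0],[0,0,-12,0.8,0,0],[0,0,-12,0.8,0,0]]]'

```text
clock: 0.95
eef_pos: [227.8, -602.0, 443.7]
tool_rot: [-2.631, -0.044, 0.348]
force: [6.9, 2.5, -1.8]
width: 85.3
gripper_force: 0.0
```

```bash
python3 - <<'E'
from cell import ctrl
import cv2,numpy as np
s=ctrl.read_state();print({k:np.round(s[k],3).tolist() for k in("clock","qpos","eef_pos","tool_rot","force")})
i=ctrl.get_image("wrist");cv2.imwrite("pics/w1.png",i["pixels"][:,:,::-1])
E
```

```text
{'clock': 0.95, 'qpos': [1.107, 0.802, 0.217, 0.892, -0.169, 1.973, 0.063], 'eef_pos': [227.803, -602.036, 443.711], 'tool_rot': [-2.631, -0.044, 0.348], 'force': [6.879, 2.53, -1.843]}
```

View pics/w1.png

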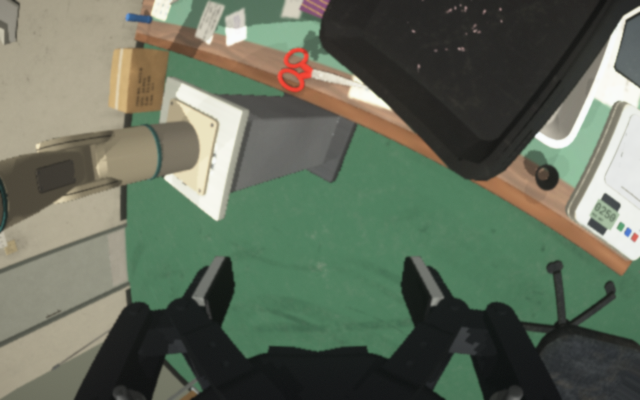

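The black thing is an open tray on the desk beside the gripper. The base, at left (200,150), is clear. Next I'll check which bar heights this view rules out.

```bash
python3 - <<'E'
from h import *
w=wcam([227.8,-602,443.7],[-2.631,-.044,.348]);print(w[1])
for z in (400,450,500,550,600,700,800,900):
    o=[]
    for uv in [(445,348),(465,388),(640,240)]:
        c,d=ray('top',uv);X=c+d*(z-c[2])/d[2];o+=[X.round(0).tolist()[:2],wproj(w,X)[0].round(0).tolist(),proj('scene',X)[0].round(0).tolist()]
    print(z,o)
E
```

```text
[ 314.73072454 -606.98885207  507.74183878]
400 [[294.0, -21.0], [47.0, 19.0], [232.0, 8.0], [249.0, -44.0], [45.0, 47.0], [202.0, 12.0], [434.0, -269.0], [126.0, -100.0], [497.0, 25.0]]
450 [[296.0, -9.0], [20.0, 18.0], [226.0, -42.0], [255.0, -30.0], [17.0, 44.0], [198.0, -42.0], [425.0, -238.0], [71.0, -96.0], [471.0, -36.0]]
500 [[298.0, 2.0], [-8.0, 17.0], [219.0, -94.0], [260.0, -17.0], [-10.0, 42.0], [193.0, -97.0], [416.0, -207.0], [20.0, -87.0], [444.0, -99.0]]
550 [[300.0, 14.0], [-34.0, 18.0], [213.0, -148.0], [266.0, -3.0], [-37.0, 40.0], [188.0, -155.0], [407.0, -176.0], [-24.0, -74.0], [417.0, -163.0]]
600 [[302.0, 26.0], [-59.0, 19.0], [206.0, -205.0], [272.0, 10.0], [-62.0, 40.0], [183.0, -215.0], [399.0, -144.0], [-61.0, -59.0], [390.0, -228.0]]
700 [[307.0, 49.0], [-106.0, 25.0], [191.0, -328.0], [283.0, 37.0], [-108.0, 40.0], [172.0, -341.0], [381.0, -82.0], [-120.0, -29.0], [334.0, -361.0]]
800 [[311.0, 73.0], [-146.0, 32.0], [174.0, -463.0], [294.0, 64.0], [-148.0, 43.0], [160.0, -477.0], [363.0, -20.0], [-161.0, 0.0], [275.0, -499.0]]
900 [[315.0, 96.0], [-180.0, 42.0], [156.0, -613.0], [306.0, 92.0], [-181.0, 48.0], [147.0, -625.0], [346.0, 43.0], [-191.0, 26.0], [215.0, -643.0]]
```

Request:
send_rows --rows '[[[0,-2,-4,-0.1,0,0],[0,-4,-7,-0.22,0,0],[0,-6,-10.5,-0.36,0,0],[0,-8,-14,-0.5,0,0],[0,-8,-14,-0.5,0,0],[0,-8,-14,-0.5,0,0]]]'

```text
clock: 1.6
eef_pos: [210.7, -603.8, 612.5]
tool_rot: [3.139, -0.006, 0.318]
force: [0.7, 0.1, -1.1]
width: 85.7
gripper_force: 0.0
```

```bash
python3 - <<'E'
from cell import ctrl
import cv2,numpy as np
s=ctrl.read_state();print({k:np.round(s[k],3).tolist() for k in("clock","qpos","eef_pos","tool_rot","force")})
i=ctrl.get_image("wrist");cv2.imwrite("pics/w2.png",i["pixels"][:,:,::-1])
E
```

```text
{'clock': 1.6, 'qpos': [1.052, 0.495, 0.299, 0.936, -0.149, 1.725, 0.041], 'eef_pos': [210.727, -603.834, 612.482], 'tool_rot': [3.139, -0.006, 0.318], 'force': [0.729, 0.081, -1.051]}
```

View pics/w2.png

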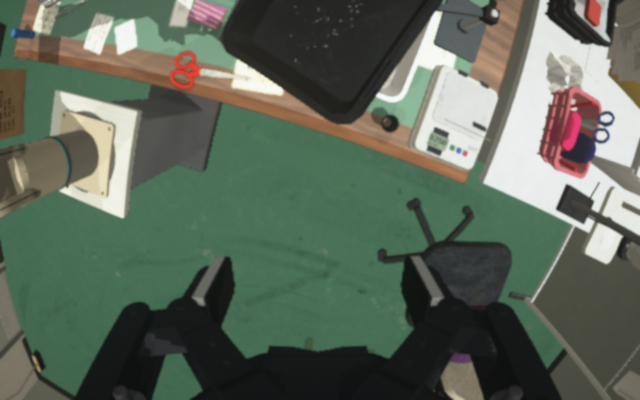

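```bash
python3 - <<'E'
from h import *
w=wcam([210.7,-603.8,612.5],[3.139,-.006,.318]);print(w[1])
for z in (400,450,500,600,650,700,750,800,900,950):
    o=[]
    for uv in [(445,348),(465,388),(640,240)]:
        c,d=ray('top',uv);X=c+d*(z-c[2])/d[2];o+=[X.round(0).tolist()[:2],wproj(w,X)[0].round(0).tolist()]
    print(z,o)
E
python3 - <<'E'
from cell import ctrl
import cv2
i=ctrl.get_image("top")["pixels"][:,:,::-1]
j=ctrl.get_image("wrist")["pixels"]
import numpy as np
a=cv2.imread("pics/top0.png")
d=np.abs(i.astype(int)-a).max(2)>60
ys,xs=np.where(d);print(d.sum(),xs.min(),xs.max(),ys.min(),ys.max())
c=np.hstack([cv2.resize(i[200:,400:],(480,400)),cv2.resize(cv2.imread("pics/w1.png")[:120,:96],(320,400))])
cv2.imwrite("pics/c1.png",c)
E
```

```text
[ 288.98258235 -578.27243613  682.52412022]
400 [[294.0, -21.0], [-24.0, 32.0], [249.0, -44.0], [-23.0, 60.0], [434.0, -269.0], [101.0, -72.0]]
450 [[296.0, -9.0], [-50.0, 29.0], [255.0, -30.0], [-50.0, 57.0], [425.0, -238.0], [56.0, -78.0]]
500 [[298.0, 2.0], [-76.0, 28.0], [260.0, -17.0], [-77.0, 55.0], [416.0, -207.0], [8.0, -80.0]]
600 [[302.0, 26.0], [-131.0, 28.0], [272.0, 10.0], [-133.0, 51.0], [399.0, -144.0], [-86.0, -71.0]]
650 [[305.0, 38.0], [-158.0, 29.0], [277.0, 24.0], [-160.0, 51.0], [390.0, -113.0], [-129.0, -61.0]]
700 [[307.0, 49.0], [-184.0, 32.0], [283.0, 37.0], [-187.0, 51.0], [381.0, -82.0], [-168.0, -48.0]]
750 [[309.0, 61.0], [-209.0, 36.0], [289.0, 51.0], [-212.0, 53.0], [372.0, -51.0], [-203.0, -31.0]]
800 [[311.0, 73.0], [-234.0, 40.0], [294.0, 64.0], [-236.0, 55.0], [363.0, -20.0], [-234.0, -14.0]]
900 [[315.0, 96.0], [-278.0, 53.0], [306.0, 92.0], [-279.0, 62.0], [346.0, 43.0], [-283.0, 24.0]]
950 [[317.0, 108.0], [-298.0, 60.0], [311.0, 105.0], [-299.0, 66.0], [337.0, 74.0], [-302.0, 43.0]]
6942 235 639 240 366
```

View pics/c1.png

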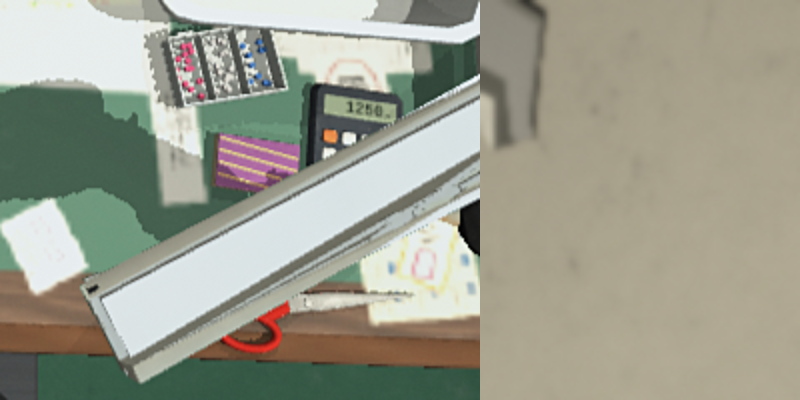

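Wrist view: the lamp bar is not in frame, though the scissors (185,70) and black tray (330,60) are. The crop shows the bar is a linear lamp with its end at top pixels (445,345)/(467,390). The grey shape at (0–18, 0–42) in w1 could be that end at z≈455. I'll check before crossing.

Request:
send_rows --rows '[[[0,-1,4,0.1,0,0],[0,-2,8,0.2,0,0],[0,-4,12,0.32,0,0],[0,-5,16,0.45,0,0],[0,-6,20,0.57,0,0],[0,-6,23,0.7,0,0],[0,-6,23,0.7,0,0]]]'

```text
clock: 2.45
eef_pos: [194.3, -546.0, 368.4]
tool_rot: [-2.419, -0.005, 0.319]
force: [-0.4, -0.1, -2.3]
width: 85.5
gripper_force: 0.0
```

```bash
python3 - <<'E'
from cell import ctrl
import cv2,numpy as np
from h import *
s=ctrl.read_state();print({k:np.round(s[k],3).tolist() for k in("clock","qpos","eef_pos","tool_rot")})
i=ctrl.get_image("wrist")["pixels"][:,:,::-1].copy()
cv2.imwrite("pics/w3raw.png",i)
w=wcam(s["eef_pos"],s["tool_rot"]);print(w[1])
for z in (400,450,500,550,600,650,700):
    o=[]
    for uv in [(445,348),(465,388),(640,240)]:
        c,d=ray('top',uv);o.append(wproj(w,c+d*(z-c[2])/d[2])[0].round(0).tolist())
    print(z,o)
cv2.imwrite("pics/w3.png",cv2.resize(i[:260,:350],None,fx=2.2,fy=2.2))
E
```

```text
{'clock': 2.45, 'qpos': [1.084, 0.83, 0.256, 1.14, -0.149, 1.916, 0.083], 'eef_pos': [194.304, -545.996, 368.437], 'tool_rot': [-2.419, -0.005, 0.319]}
[ 287.14985697 -564.07642633  420.74348467]
400 [[64.0, 6.0], [62.0, 36.0], [113.0, -149.0]]
450 [[34.0, 7.0], [31.0, 35.0], [52.0, -131.0]]
500 [[5.0, 10.0], [2.0, 35.0], [0.0, -109.0]]
550 [[-22.0, 13.0], [-25.0, 36.0], [-41.0, -85.0]]
600 [[-47.0, 18.0], [-50.0, 38.0], [-74.0, -62.0]]
650 [[-70.0, 23.0], [-73.0, 41.0], [-100.0, -41.0]]
700 [[-91.0, 28.0], [-93.0, 44.0], [-121.0, -21.0]]
```

View pics/w3.png

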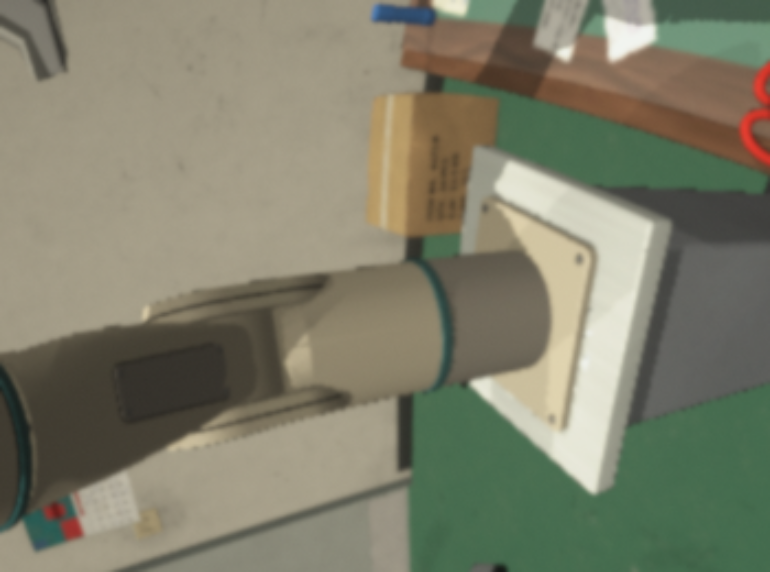

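The end of the lamp appears at (28,33), which triangulates to z≈455. So the lamp lies across azimuth −4° to −30° at z≈450–520, and I'll cross above it with the gripper closed.

Request:
send_rows --rows '[[[0,-3,-3.5,-0.1,0,0],[0,-6,-7,-0.22,0,0],[0,-9,-10.5,-0.35,0,0],[0,-12,-14,-0.48,0,0],[0,-15,-17.5,-0.6,0,0],[0,-18,-21,-0.72,0,0],[0,-21,-24,-0.72,0,0],[0,-21,-24,-0.72,0,0]]]' --grip 255

```text
clock: 3.3
eef_pos: [187.8, -539.1, 711.2]
tool_rot: [3.1, -0.008, 0.319]
force: [-0.5, 1.1, -0.2]
width: 0.1
gripper_force: 0.0
```

Request:
send_rows --rows '[[[4.6,-1.1,0,0.04,0,0],[9.2,-2.2,0,0.04,0,0],[13.9,-3.2,0,0.04,0,0],[18.5,-4.3,0,0.04,0,0],[22.2,-6.8,0,0.04,0,0],[25.9,-9.3,0,0.04,0,0],[29.6,-11.8,0,0.04,0,0],[33.3,-14.2,0,0.04,0,0],[36,-17.8,0,0.04,0,0],[38.8,-21.4,0,0.04,0,0]]]'

```text
clock: 4.3
eef_pos: [490.2, -215.3, 700.7]
tool_rot: [-3.125, -0.011, 0.318]
force: [-0.0, 0.1, 0.8]
width: 0.0
gripper_force: 0.0
```

```bash
python3 - <<'E'
from cell import ctrl
import numpy as np
s=ctrl.read_state();print({k:np.round(s[k],3).tolist() for k in("clock","qpos","eef_pos","tool_rot","force")})
E
```

```text
{'clock': 4.3, 'qpos': [0.262, 0.31, 0.188, 0.978, -0.08, 1.861, -0.835], 'eef_pos': [490.243, -215.345, 700.685], 'tool_rot': [-3.125, -0.011, 0.318], 'force': [-0.005, 0.092, 0.833]}
```

Request:
send_rows --rows '[[[2.7,-3.6,0,0,0,0],[5.5,-7.2,0,0,0,0],[7,-11,0,0,0,0],[8,-15,0,0,0,0],[9.3,-19,0,-0.015,0,0],[10.5,-22.4,0,-0.015,0,0],[10.7,-27,0,-0.015,0,0],[10.9,-31.5,0,-0.015,0,-0.05],[11,-36,0,-0.015,0,-0.09],[11.1,-40,0,-0.015,0,-0.09]]]'

```text
clock: 5.3
eef_pos: [468.6, 198.3, 710.2]
tool_rot: [-3.136, -0.015, 0.41]
force: [-0.1, -0.2, 0.5]
width: 0.3
gripper_force: 0.0
```

Request:
send_rows --rows '[[[2,-0.5,4.5,0,0,0],[4,-1,9,0,0,0],[5.5,-1.5,13.5,0,0,0],[7.5,-1.8,18,0,0,0],[8.5,-2,22.5,0,0.01,0],[9.6,-2.1,27,0,0.01,0],[9.6,-2.1,31,0,0.01,0],[9.6,-2.1,31,0,0.01,0]]]'

```text
clock: 6.1
eef_pos: [550.3, 255.8, 395.2]
tool_rot: [-3.137, -0.011, 0.409]
force: [-0.0, 0.2, -0.0]
width: -0.1
gripper_force: 0.0
```

```bash
python3 - <<'E'
from cell import ctrl
from h import *
s=ctrl.read_state();print({k:np.round(s[k],3).tolist() for k in("clock","qpos","eef_pos","tool_rot","force")})
i=ctrl.get_image("wrist")["pixels"][:,:,::-1].copy();cv2.imwrite("pics/w4.png",i)
np.save("w4.npy",np.r_[s["eef_pos"],s["tool_rot"]])
w=wcam(s["eef_pos"],s["tool_rot"])
# rectify onto z=37.5 plane, 1 px/mm : col = 380 - y ; row = 620 - x
g=np.array([[620-r,380-c,37.5] for r in range(280) for c in range(320)],float)
m=wproj(w,g).reshape(280,320,2).astype(np.float32)
q=cv2.remap(i,m[...,0],m[...,1],cv2.INTER_LINEAR);cv2.imwrite("pics/rect.png",q)
hsv=cv2.cvtColor(q,cv2.COLOR_BGR2HSV)
mk=((hsv[...,1]<45)).astype(np.uint8)*255
mk=cv2.morphologyEx(mk,cv2.MORPH_CLOSE,np.ones((9,9)));mk=cv2.morphologyEx(mk,cv2.MORPH_OPEN,np.ones((9,9)))
for c in cv2.findContours(mk,cv2.RETR_EXTERNAL,cv2.CHAIN_APPROX_NONE)[0]:
    if cv2.contourArea(c)>3000:
        (a,b),(ww,hh),an=cv2.minAreaRect(c);print('rect',620-b,380-a,ww,hh,an,cv2.contourArea(c))
for r in range(0,280,10):print(''.join('#' if mk[r,c] else '.' for c in range(0,320,5)))
E
```

```text
{'clock': 6.1, 'qpos': [-0.46, 0.476, -0.031, 1.528, 0.012, 1.126, -1.654], 'eef_pos': [550.335, 255.759, 395.181], 'tool_rot': [-3.137, -0.011, 0.409], 'force': [-0.04, 0.225, -0.028]}
rect 476.20655822753906 206.18218994140625 298.7412414550781 273.01470947265625 84.11903381347656 49770.0
.......................######.....##.......................#####
...................##########....####......................#####
...........###################....###......................#####
......######################...............................#####
......#######################...........................########
......#########################.....#####................#######
.......####################################...............######
.......#######################################............######
........#######################################............#####
........#######################################.................
..........######################################................
...........######################################..........##...
...........#################
[... 311 characters left out ...]
####################################..............
...........###################################..................
...........###################################..................
...........######################################...............
...........#####################################................
...........#####################################.............##.
...........######################################...........####
...........########################################.........####
...........##########################################.......####
...........##################..#################################
..........###################...################################
```

```bash
python3 - <<'E'
from h import *
q=cv2.resize(cv2.imread("pics/rect.png"),None,fx=2.1,fy=2.1,interpolation=cv2.INTER_CUBIC)
def px(x,y):return tuple(int(round(v*2.1)) for v in (380-y,620-x))
c,s=np.cos(.41),np.sin(.41)
W=lambda a,b:px(478.0+c*a-s*b,226.1+s*a+c*b)
for a,b in [(-34,78.5),(-34,-81.5),(34,-78.5),(34,81.5),(0,0)]:cv2.circle(q,W(a,b),4,(0,0,255),1)
R4=[W(*p) for p in [(62,82),(-62,82),(-62,-82),(62,-82)]]
cv2.polylines(q,[np.array(R4)],True,(255,0,255),1)
for k in range(0,320,50):cv2.putText(q,str(380-k),(int(k*2.1),10),0,.35,(0,0,0),1)
for k in range(20,280,50):cv2.putText(q,str(620-k),(0,int(k*2.1)),0,.35,(0,0,0),1)
cv2.imwrite("pics/v.png",q)
E
```

```text
(no output)
```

View pics/v.png

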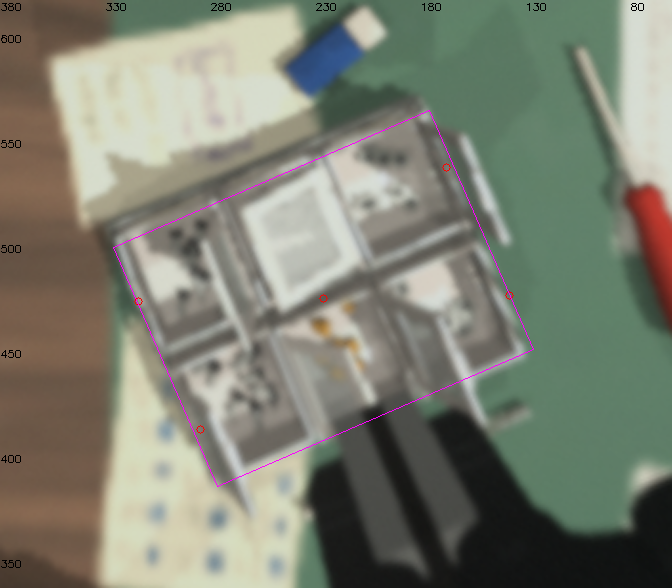

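The rectified view shows the fitted rack outline on the rims to about 2–3 mm. The start and end points, such as (200,429) and (446,167), lie on the row lines.

```bash
python3 - <<'E'
from h import *
print('cap top',tri(('top',(212,328)),('scene',(161,170))), 'base',tri(('top',(205,322)),('scene',(166,211))))
for z in (0,50,100):
    o,d=ray('top',(212,328));print(z,(o+d*(z-o[2])/d[2]).round(0))
E
```

```text
cap top (array([301.12197641, 327.05643489,  84.21913182]), np.float64(0.18104031955394362)) base (array([310.85165299, 363.81676481, -21.24636293]), np.float64(0.2028000082077881))
0 [299. 344.   0.]
50 [300. 333.  50.]
100 [301. 323. 100.]
```

Request:
send_rows --rows '[[[-2.8,-3.1,0,0,0,0],[-5.6,-6.3,3,0,0,0],[-8.4,-9.4,6,0,0,0],[-11.2,-12.6,10,0,0.01,0],[-11.2,-12.6,14.5,0,0.01,0],[-11.2,-12.6,19,0,0.01,0],[-11.2,-12.6,23.5,0,0.01,0],[-11.2,-12.6,27,0,0.01,0],[-11.2,-12.6,29.0,0,0.01,0],[-11.2,-12.6,29.0,0,0.01,0]]]'

```text
clock: 7.15
eef_pos: [405.6, 333.0, 107.2]
tool_rot: [-3.136, -0.031, 0.409]
force: [-0.5, 0.5, 0.4]
width: -0.2
gripper_force: 0.0
```

Request:
send_rows --rows '[[[0,0,2.0,0,-0.03,0],[0,0,2.7,0,-0.03,0],[0,0,2.9,0,-0.03,0],[0,0,3.0,0,-0.03,0],[0,0,3.1,0,-0.03,0],[0,0,3.2,0,-0.03,0]]]'

```text
clock: 7.75
eef_pos: [404.9, 332.5, 75.1]
tool_rot: [-3.136, 0.001, 0.409]
force: [-0.5, 0.0, 0.4]
width: -0.2
gripper_force: 0.0
```

Request:
send_rows --rows '[[[0,0,0.1,0,0,0],[0,0,0.2,0,0,0],[0,0,0.3,0,0,0],[0,0,0.3,0,0,0]]]'

```text
clock: 8.15
eef_pos: [404.6, 332.3, 72.7]
tool_rot: [-3.136, 0.002, 0.409]
force: [-2.7, -1.4, 15.5]
width: 0.3
gripper_force: 7.4
```

Request:
send_rows --rows '[[[0,0,-2,0,0,0],[-0.5,0,-4.1,0,0,0],[-0.9,0,-4.1,0,0,0],[-0.9,0,-4.1,0,0,0]]]'

```text
clock: 8.55
eef_pos: [396.0, 328.3, 112.5]
tool_rot: [-3.136, 0.003, 0.409]
force: [-1.3, 0.1, -0.3]
width: -0.2
gripper_force: 0.0
```

Request:
send_rows --rows '[[[0,0.5,-0.1,-0.006,0,0],[0,1.5,-0.12,-0.006,0,0],[0,2.5,-0.13,-0.006,0,0],[0,3.5,-0.13,-0.006,0,0],[0,4.5,-0.14,-0.006,0,0],[0,5.3,-0.14,-0.006,0,0],[0,6.1,-0.15,-0.006,0,0],[0,6.9,-0.15,-0.006,0,0],[0,7.7,-0.16,-0.006,0,0],[0,8.5,-0.16,-0.006,0,0]]]'

```text
clock: 9.55
eef_pos: [430.6, 249.9, 113.6]
tool_rot: [3.141, 0.002, 0.409]
force: [0.5, 0.7, -0.0]
width: -0.1
gripper_force: 0.0
```

Request:
send_rows --rows '[[[0,0.8,0,0,0,0],[0,1.7,0,0,0,0],[0,2.6,0,0,0,0],[0,3.5,0,0,0,0],[0,4.4,0,0,0,0],[0,5.3,0,0,0,0],[0,6.2,0,0,0,0],[0,7.1,0,0,0,0],[0,8.0,0,0,0,0],[0,8.9,0,0,0,0]]]'

```text
clock: 10.55
eef_pos: [466.1, 168.0, 113.6]
tool_rot: [3.141, 0.002, 0.409]
force: [-0.4, 0.3, 0.5]
width: 0.1
gripper_force: 0.0
```

Request:
send_rows --rows '[[[0,0.9,0,0,0,0],[0,1.8,0,0,0,0],[0,2.7,0,0,0,0],[0,3.6,0,0,0,0],[0,4.5,0,0,0,0],[0,5.4,0,0,0,0],[0,6.3,0,0,0,0],[0,6.8,-0.5,0,0,0],[0,6.8,-4.5,0,0,0],[0,6.8,-9,0,0,0]]]'

```text
clock: 11.55
eef_pos: [492.1, 106.1, 203.7]
tool_rot: [-3.142, 0.006, 0.409]
force: [1.0, 0.5, 0.0]
width: -0.0
gripper_force: 0.0
```

Request:
send_rows --rows '[[[3.5,0.5,0,0,0,0],[6.8,1.2,0,0,-0.004,0],[6.8,1.2,3,0,-0.004,0],[6.8,1.2,6.5,0,-0.004,0],[6.8,1.2,8.7,0,-0.004,0],[6.8,1.2,9.0,0,-0.004,0],[6.8,1.2,9.0,0,-0.004,0]]]'

```text
clock: 12.25
eef_pos: [559.8, 122.5, 113.5]
tool_rot: [3.141, 0.007, 0.409]
force: [0.1, -0.5, 0.1]
width: -0.1
gripper_force: 0.0
```

```bash
python3 - <<'E'
from cell import ctrl
from h import *
s=ctrl.read_state();print({k:np.round(s[k],4).tolist() for k in("clock","eef_pos","tool_rot","force")})
d=np.array(s["eef_pos"][:2])-[478,226.1];c,q=np.cos(.41),np.sin(.41);print('rack a,b',d@[c,q],d@[-q,c])
i=ctrl.get_image("top")["pixels"][:,:,::-1];cv2.imwrite("pics/top1.png",i)
# rack shift check by template of near edge strip
a=cv2.imread("pics/top0.png")[190:290,215:330];r=cv2.matchTemplate(i,a[:, :],cv2.TM_CCOEFF_NORMED);print(cv2.minMaxLoc(r))
E
```

```text
{'clock': 12.25, 'eef_pos': [559.8141, 122.5237, 113.4829], 'tool_rot': [3.1411, 0.0073, 0.4095], 'force': [0.0657, -0.4571, 0.1153]}
rack a,b 33.74693299201117 -127.60387223375362
(-0.3343842029571533, 0.7636553645133972, (407, 27), (215, 190))
```

Request:
send_rows --rows '[[[0,-0.5,0,0,0,0],[0,-1.5,0,0,0,0],[0,-2.5,0,0,0,0],[0,-3.5,0,0,0,0],[0,-4.5,0,0,0,0],[0,-5.3,0,0,0,0],[0,-6.1,0,0,0,0],[0,-6.9,0,0,0,0],[0,-7.7,0,0,0,0],[0,-8.5,0,0,0,0]]]'

```text
clock: 13.3
eef_pos: [525.8, 201.1, 113.4]
tool_rot: [3.141, 0.007, 0.409]
force: [-0.1, -0.5, 0.9]
width: -0.1
gripper_force: 0.0
```

Request:
send_rows --rows '[[[0,-0.9,0,0,0,0],[0,-1.8,0,0,0,0],[0,-2.7,0,0,0,0],[0,-3.6,0,0,0,0],[0,-4.5,0,0,0,0],[0,-5.4,0,0,0,0],[0,-6.3,0,0,0,0],[0,-7.2,0,0,0,0],[0,-8.1,0,0,0,0],[0,-9.0,0,0,0,0]]]'

```text
clock: 14.3
eef_pos: [490.0, 283.9, 113.4]
tool_rot: [3.141, 0.006, 0.409]
force: [-0.6, -0.4, 0.2]
width: 0.2
gripper_force: 0.0
```

Request:
send_rows --rows '[[[0,-0.9,0,0,0,0],[0,-1.8,0,0,0,0],[0,-2.7,0,0,0,0],[0,-3.6,0,0,0,0],[0,-4.5,0,0,0,0],[0,-5.4,0,0,0,0],[0,-6.3,0,0,0,0],[0,-6.8,-0.5,0,0,0],[0,-6.8,-4.5,0,0,0],[0,-6.8,-9,0,0,0]]]'

```text
clock: 15.3
eef_pos: [462.7, 345.3, 203.1]
tool_rot: [3.14, 0.01, 0.41]
force: [0.2, 0.3, -0.5]
width: 0.2
gripper_force: 0.0
```

Request:
send_rows --rows '[[[0,0,-4.5,0,0,0],[1.5,4,-8,0,0,0],[3,8,-12,0,0,0],[4.5,11.7,-16,0,0,0],[4.5,11.7,-19,0,0,0],[4.5,11.7,-19,0,0,0]]]'

```text
clock: 15.9
eef_pos: [557.0, 254.8, 399.9]
tool_rot: [3.14, -0.006, 0.403]
force: [-0.7, -0.3, 0.4]
width: -0.1
gripper_force: 0.0
```

```bash
python3 - <<'E'
from cell import ctrl
from h import *
s=ctrl.read_state();print({k:np.round(s[k],4).tolist() for k in("clock","eef_pos","tool_rot","force")})
i=ctrl.get_image("wrist")["pixels"][:,:,::-1].copy();cv2.imwrite("pics/w5.png",i)
sc=ctrl.get_image("scene")["pixels"][:,:,::-1].copy();cv2.imwrite("pics/scene2.png",sc)
tp=ctrl.get_image("top")["pixels"][:,:,::-1].copy();cv2.imwrite("pics/top2.png",tp)
c,q=np.cos(.41),np.sin(.41)
def rack(pf,im,z=39):   # 1mm/px, row: a 70..-70, col: b 90..-90
    g=np.array([[478+c*a-q*b,226.1+q*a+c*b,z] for a in range(70,-70,-1) for b in range(90,-90,-1)],float)
    m=pf(g).reshape(140,180,2).astype(np.float32);return cv2.cvtColor(cv2.remap(im,m[...,0],m[...,1],1),cv2.COLOR_BGR2GRAY)
v=np.load("w4.npy")
for n,pf,im in [('w4',lambda g:wproj(wcam(v[:3],v[3:]),g),cv2.imread("pics/w4.png")),('w5',lambda g:wproj(wcam(s["eef_pos"],s["tool_rot"]),g),i),('top0',lambda g:proj('top',g),cv2.imread("pics/top0.png")),('top2',lambda g:proj('top',g),tp),('scene0',lambda g:proj('scene',g),cv2.imread("pics/scene0.png")),('scene2',lambda g:proj('scene',g),sc)]:
    k=rack(pf,im);cv2.imwrite(f"pics/k_{n}.png",k)
    P=[]
    for a,o in((-34,1),(34,-1)):
        for b in(54,0,-54):
            p=k[70-a-25:70-a+25,90-b-25:90-b+25];P.append(p)
    print(n,'mean/std',[(int(p.mean()),int(p.std())) for p in P])
    B=[cv2.GaussianBlur(p,(0,0),2) for p in P]
    print('  ncc to far2',[round(max(cv2.matchTemplate(B[4],f[6:-6,6:-6],cv2.TM_CCOEFF_NORMED).max() for f in(x,x[::-1,::-1].copy())),2) for x in B])
    if n=='w5':
        for r in k[::6,::4]:print(''.join(' .:-=+*#%@'[int(x)*10//256] for x in r))
E
```

```text
{'clock': 15.9, 'eef_pos': [557.0202, 254.7776, 399.8822], 'tool_rot': [3.1396, -0.0064, 0.4032], 'force': [-0.6929, -0.2809, 0.3752]}
w4 mean/std [(139, 30), (136, 30), (136, 34), (140, 35), (191, 25), (140, 37)]
  ncc to far2 [np.float32(0.61), np.float32(0.58), np.float32(0.43), np.float32(0.4), np.float32(1.0), np.float32(0.39)]
w5 mean/std [(192, 15), (180, 35), (192, 17), (195, 13), (197, 11), (194, 13)]
  ncc to far2 [np.float32(0.83), np.float32(0.71), np.float32(0.84), np.float32(0.79), np.float32(1.0), np.float32(0.86)]
-::--==========--------------------------====
-:-++****++**+++=++*++******+=+**********+===
-:=#%%%%%%%%%%%#+############*+************==
-:-#%######*##%#+%%########%#**%########%%#==
---#%####***##%#+%%########%#**%#####**##%#==
=--#%####**###%#*%#########%%*#%#########%#==
=--#%#####***#%#*%#########%%*#%#*#**####%#==
*=+#%*#**####%%#*%#########%%+#%########%%#==
*++#%########%%#*%#########%%*%%########%%#==
*++#%%%%%%%%%%%#*%#########%%*%%########%%#==
*++######*****##*#######***##+############*==
#+=------------------==========++++++++++++==
#+++++++++++
[... 649 characters left out ...]
36), np.float32(0.37), np.float32(0.48), np.float32(0.53), np.float32(1.0), np.float32(0.55)]
top2 mean/std [(152, 5), (162, 1), (162, 1), (104, 38), (157, 8), (162, 1)]
  ncc to far2 [np.float32(0.84), np.float32(0.62), np.float32(0.49), np.float32(0.77), np.float32(1.0), np.float32(0.54)]
scene0 mean/std [(125, 16), (111, 19), (134, 14), (139, 30), (148, 39), (138, 11)]
  ncc to far2 [np.float32(0.58), np.float32(0.8), np.float32(0.75), np.float32(0.19), np.float32(1.0), np.float32(0.18)]
scene2 mean/std [(169, 14), (170, 14), (170, 13), (171, 13), (174, 13), (174, 13)]
  ncc to far2 [np.float32(0.93), np.float32(0.93), np.float32(0.93), np.float32(0.96), np.float32(1.0), np.float32(0.97)]
```

```bash
python3 -c "
from cell import ctrl
print(ctrl.finish_job())"
```

```text
the job is handed in; nothing more can be done
None
```

I stroked the near row and then the far row from their hinge sides, and handed the job in at about 16 s. The last camera check showed all six lids shut flat and the rack in place, with wrist force near zero whenever I read it during the strokes; the hand-in gave no verdict.

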